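# Bring the hall caddy to its mark and present the ticket cup

## Task

Flip the red clamp lever back to free the caddy carriage, slide the carriage along its rail until its white pointer is on the orange mark, and flip the lever fully forward again to lock it there. Then take the wooden knob on top of the carousel, turn the carousel until the lime cup with the ticket holder faces squarely front, in line with the white front pointer, and finish still gripping the knob so that the carousel is held still. Do not disturb the loose things lying on the table.

Things in the scene. Friction and masses are not known exactly. Their poses are not given: they have to be found in the camera images.
- stand: Fixed brown wooden plank, 220 mm deep (its x) by 520 mm long (its y), 18 mm thick, carrying an aluminium rail along its y on which the carriage runs (rail top 36 mm above the table). Origin: centre of the underside, on the table. Its -x side is the front, towards the robot; it may be turned by up to about 9 degrees.
- carriage (a joint): Position of the grey carriage along the rail, m, 0 to 0.22, growing along the stand's +y. The carousel's axis lies over the rail's middle line (stand x = 0) at stand y = value - 0.13. The carriage is a plate 150 by 215 mm, its top 48 mm above the table; it slides with about 2 N when the lever is free and does not budge under 15 N or so when locked.
- pointer (a point): Tip line of the white pointer on the carriage's front edge: 92 mm in front (stand -x) of the carousel's axis, 40 mm above the table. A like pointer is on the back edge.
- mark_line (a point): Point on the orange mark, a strip 6 mm wide, 216 mm long, lying across the plank (along stand x), top face 19 mm above the table. The point is on the strip's middle line, 92 mm in front of the rail's middle line, so it is right below the pointer when the carriage is at the mark. Its axes are those of the stand.
- lever (a joint): Angle of the red clamp lever, rad: 0 = locked, leaning forward (stand -x) 0.55 rad from upright; 1.1 = fully free, leaning back (stand +x) 0.55 rad from upright. The cam lets go of the rail at about 0.55. It turns about an axis along stand y, stays where it is left, and needs 2 to 3 N at the ball, up to about 8 N just as the cam leaves or enters the clamp.
- lever_grip (a point): Centre of the red ball, 26 mm in diameter, at the end of the lever, 75 mm from the pivot, on a steel stem 10 mm thick. The ball can be pinched from above with the fingers closing along stand x (in the plane of the swing; keep the fingertips no more than about 12 mm below its centre, clear of the slanting stem), and by it the lever swung along its arc and the free carriage pulled along the rail.
- lever_pivot (a point): Pivot of the lever, on the carriage: 52 mm above the table, over the rail's middle line, 120 mm along stand +y from the carousel's axis.
- carousel (a joint): Angle of the carousel, rad, counter-clockwise from above, without stops: 0 = the lime cup is exactly at the front, in line with the front pointer. Turns very easily.
- lime_cup (a point): Middle of the lime cup's rim, 131 mm above the table, 48 mm from the carousel's axis. The carousel is a white disc 150 mm in diameter with four cups 44 mm wide; one is lime and holds a clear ticket holder standing up (its top 184 mm above the table), the others are grey, white, grey and hold pens, a bicycle light and keys.
- knob: Dark wooden knob on the carousel's axis, upright cylinder 34 mm in diameter and 36 mm high, on a steel post 18 mm in diameter. Origin: its middle, 214 mm above the table; its top is at 232 mm. It is fixed to the carousel and turns with it.
- helmet_light: Loose black bicycle helmet light, 42 x 65 x 26 mm; origin at the centre of the underside. Leave alone.
- shoehorn: Loose white plastic shoehorn lying flat, about 196 mm long along its x, 42 mm wide, 6 mm thick; origin on the underside near its middle. Leave alone.
- key_hook: Loose stainless steel key hook with keys, about 90 x 50 x 25 mm; origin on the underside of its plate. Leave alone.

How it is judged:
On the way, in this order (a step that is already met when the one before it is completed fails the run):
1. the lever has been flipped back and the clamp is free (value of joint lever above 0.8 rad), for 0.1 s.
2. the carriage has been slid, with the lever free, until its pointer is within 7 mm of the mark (value of joint lever above 0.65 rad and y of pointer in the frame of mark_line between -0.007 and 0.007 m), for 0.2 s.
3. the lever is locked again with the pointer within 7 mm of the mark (value of joint lever below 0.15 rad and y of pointer in the frame of mark_line between -0.007 and 0.007 m), for 0.2 s.
At the end, for the whole second after the job is handed in: The lever is locked (under 0.15 rad), the pointer is within 7 mm of the mark's middle line, the lime cup is at the front within 7 mm of the pointer's line (about 8 degrees of turn), the carousel is still (under 0.05 rad/s) and the fingers still grip the knob with more than 2 N (all of step 3 and y of lime_cup in the frame of pointer between -0.007 and 0.007 m and horizontal distance between lime_cup and pointer below 0.06 m and velocity of joint carousel between -0.05 and 0.05 rad/s and contact force between the fingers and knob above 2 N); the arm keeps its last pose, push and grip.
It fails at once if the helmet light was moved by more than 20 mm (distance of helmet_light from where it was at the start of the episode above 0.02 m).
It fails at once if the shoehorn was moved by more than 20 mm (distance of shoehorn from where it was at the start of the episode above 0.02 m).
It fails at once if the key hook was moved by more than 20 mm (distance of key_hook from where it was at the start of the episode above 0.02 m).
It also fails if it takes over 54 s, if anything falls off the work surface, if the arm or the gripper's body presses on something with over 40 N, if the wrist force passes 120 N, or if a joint passes its speed limit or range.

## Robot

A 6-joint arm with a two-finger parallel gripper is mounted at the origin on the work surface. World frame = base frame: x ahead of the robot, y to its left, z up, the work surface at z = 0. Lengths are in m, angles in rad, forces in N, time in s.
With the tool pointing down it reaches from about 0.25 to 0.775 m from the base axis. Payload 4 kg.
Tool frame: the origin (TCP) lies midway between the tips of the shut fingers; the grasp point (between the pads) lies 19 mm behind it (grip_point_offset is the distance from the TCP to the grasp point, in m); z points along the fingers, y is the line along which they close (so a half turn about z gives the same grasp; the last joint's range is limited). The gripper opens to 94 mm and grips with 3 to 60 N. Pads are 16 mm wide; open, the fingers measure 119 mm over their backs; the gripper's body (75 mm by 177 mm) begins 78 mm behind the grasp point.
Start: joints at [-0.103, 0.087, 1.371, -0, 1.684, -0.103], TCP at [0.55, -0, 0.177] pointing down, gripper open.
Joint ranges: [-3.1, 3.1], [-0.76, 2.03], [0.27, 2.55], [-1.08, 4.22], [0.17, 2.65], [-2.57, 2.57]. Speed limits (rad/s): [2.79, 2.79, 3.14, 3.14, 3.14, 3.14].

## Interface

Orientations are given as a 3x3 rotation matrix whose columns are the frame's x, y, z axes.
In Python, from bench import * gives the robot as it stands. The module is installed in compiled form; this text tells all that it offers.
- The arm moves only by the tool arm_command, never from a script. Its argument "increments" is a list of rows, each an object of numbers: "fingers": the finger opening in mm, from 0 to 94; "x", "y", "z": the shift along the tool's x, y, z in mm; "wx", "wy", "wz": the turn, a rotation vector about the tool's x, y, z in rad. A call has 1 to 8 rows; each row shifts and turns the commanded pose from where the row before left it, along the tool's axes as they then stand; what a row does not reach is not made up. A row lasts 1/12 s, in which the tool goes at most 41.7 mm and 7.16 degrees, less where a joint would pass 70% of its speed; a pose out of reach is approached as far as the arm can. A call with a gripper value outside its range is refused whole. The fingers move at their own pace and stop on an object; "newtons" is the grip in N (left out, the last holds). Time passes only in rows, so rows that do not move let the fingers close. It gives the time, the measured TCP pose, the force, the opening and the grip force at its end, in the units of the state.
- sense(): the state, without advancing time (a new reading comes with each control period).
- camera(name): name is "scene" or "side" or "wrist"; returns a dict with "img" (480x640x3 uint8, red, green, blue), "fx", "fy", "cx", "cy" (pixels), "pose" (4x4, takes a point from camera to world coordinates). Camera axes: x right, y down, z forward; pixel columns grow to the right and rows downward; lengths in m; the calibration is good to about 2 mm. A picture is of the moment at which its call begins. There is no depth.
- hand_in(): hands the job in; it is judged then, once.
The state is a dict: "time": time; "joint_positions": joint angles; "joint_vel": joint speeds; "effort": joint torques, N m; "tool_pos": TCP position; "eef_rot": TCP orientation; "ft_force": force on the tool from outside, world axes, zero at the start; "torque": the same for the moment, N m; "opening": opening from 0.0 (shut) to 1.0 (fully open); "gripper_force": force on a finger pad.
Only numpy, scipy, OpenCV 4.12 (cv2) and the standard library are available. Lean on these libraries where they do the work, as an engineer would, in place of code of your own. Each camera call takes 0.05 s, during which the arm holds its last target. There are 200 camera calls.

## Working session

There is one attempt and no reset: what is moved stays moved. The work goes in short steps, Python scripts to look and compute and a tool call to move; the robot and the scene stay as the last step left them, time stands still between calls to the robot, and variables do not carry over. Pictures are saved under pics/ and viewed, at most 12 in all, crops included, and the job is handed in when it is done.

Besides the shell and the picture viewer there is one more tool, called after ">>>" as name(argument=value, ...) on one line, values as JSON. arm_command: Moves the arm, as the interface text tells. Its arguments: {"type":"object","properties":{"increments":{"type":"array"},"newtons":{"type":"number"}},"required":["increments"]}

```bash
mkdir -p pics
python3 - <<'E'
from bench import *
import cv2,numpy as np
s=sense();print(s['time'],s['tool_pos'],s['eef_rot'])
for n in ['scene','side']:
    c=camera(n);cv2.imwrite(f'pics/{n}0.png',c['img'][:,:,::-1]);np.savez(f'{n}0.npz',**c)
    print(n,c['fx'],c['cx'],c['cy'],np.round(c['pose'],3).tolist())
E
```

```text
0.0 [5.49392015e-01 7.52317889e-05 1.75831832e-01] [[-4.20966840e-05  9.99997650e-01 -2.16752812e-03]
 [ 9.99999978e-01  4.25466067e-05  2.07528379e-04]
 [ 2.07620112e-04 -2.16751934e-03 -9.99997629e-01]]
scene 589.7142173596277 305.6519397877214 244.33732187399906 [[0.637, 0.43, -0.64, 1.48], [0.771, -0.338, 0.54, -0.86], [0.016, -0.837, -0.547, 1.028], [0.0, 0.0, 0.0, 1.0]]
side 459.0937043725565 317.37247908557754 236.9467100894851 [[0.797, -0.317, 0.514, -0.158], [-0.604, -0.418, 0.678, -0.818], [-0.0, -0.851, -0.525, 0.791], [0.0, 0.0, 0.0, 1.0]]
```

View pics/scene0.png

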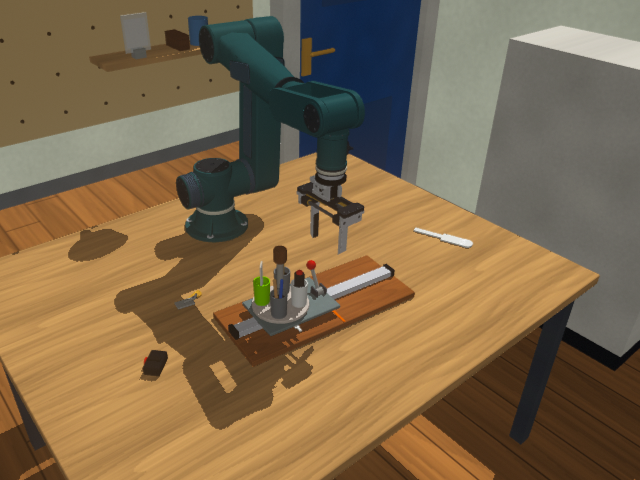

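View pics/side0.png

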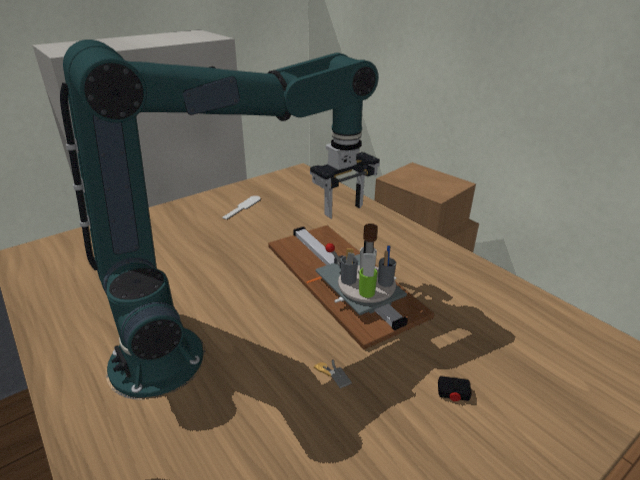

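The scene view shows the red ball at (312,265), knob (280,254), orange mark (340,316) and lime cup (262,291). In the side view they are at: ball (330,247), knob (370,233), mark (313,280), white pointer (340,299), lime cup (368,283).

```bash
cat > h.py <<'E'
import cv2,numpy as np
def ray(c,u,v):
    P=c['pose'];d=P[:3,:3]@np.array([(u-c['cx'])/c['fx'],(v-c['cy'])/c['fy'],1.]);return P[:3,3],d/np.linalg.norm(d)
def plane(c,uv,z):
    o,d=ray(c,*uv);return o+d*(z-o[2])/d[2]
def tri(rs):
    A=sum(np.eye(3)-np.outer(d,d) for o,d in rs);b=sum((np.eye(3)-np.outer(d,d))@o for o,d in rs)
    p=np.linalg.solve(A,b);return p,[np.linalg.norm(np.cross(p-o,d)) for o,d in rs]
def blobs(img,lo,hi,box,amin=8):
    x0,y0,x1,y1=box;h=cv2.cvtColor(np.ascontiguousarray(img[y0:y1,x0:x1]),cv2.COLOR_RGB2HSV)
    m=cv2.inRange(h,lo,hi)
    n,l,st,ce=cv2.connectedComponentsWithStats(m)
    return [(st[i,4],(ce[i]+[x0,y0]).round(1).tolist(),(st[i,:4]+[x0,y0,0,0]).tolist()) for i in range(1,n) if st[i,4]>=amin]
E
python3 - <<'E'
from h import *
for n,box in [('scene',(200,230,430,370)),('side',(255,210,445,355))]:
    c=np.load(n+'0.npz');im=c['img']
    print(n,'red',blobs(im,(0,200,90),(4,255,255),box))
    print('red2',blobs(im,(174,150,90),(180,255,255),box))
    print('orange',blobs(im,(9,215,150),(20,255,255),box))
    print('lime',blobs(im,(40,150,60),(65,255,255),box))
    print('white',blobs(im,(0,0,200),(180,30,255),box))
    x0,y0,x1,y1=box
    cr=cv2.resize(im[y0:y1,x0:x1,::-1],None,fx=3.4,fy=3.4,interpolation=cv2.INTER_CUBIC)
    cv2.imwrite(f'pics/{n}c.png',cr)
    print(cr.shape)
E
```

```text
scene red [(np.int32(52), [310.9, 264.1], [307, 260, 9, 9]), (np.int32(23), [298.9, 272.3], [296, 270, 6, 5])]
red2 []
orange [(np.int32(34), [338.5, 315.5], [332, 310, 13, 12])]
lime [(np.int32(379), [261.7, 291.2], [254, 277, 16, 29])]
white [(np.int32(30), [423.9, 231.1], [416, 230, 14, 4]), (np.int32(462), [357.4, 280.2], [328, 267, 62, 28]), (np.int32(8), [289.6, 294.0], [289, 292, 2, 5]), (np.int32(9), [266.4, 308.0], [264, 307, 6, 4]), (np.int32(10), [297.7, 327.4], [295, 326, 6, 4])]
(476, 782, 3)
side red [(np.int32(21), [329.5, 247.2], [326, 244, 8, 7])]
red2 []
orange []
lime [(np.int32(335), [367.0, 284.7], [359, 270, 18, 27])]
white []
(493, 646, 3)
```

View pics/scenec.png

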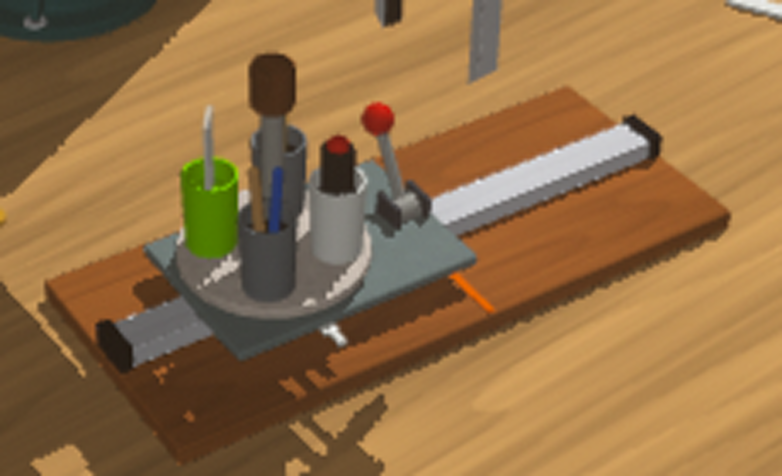

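View pics/sidec.png

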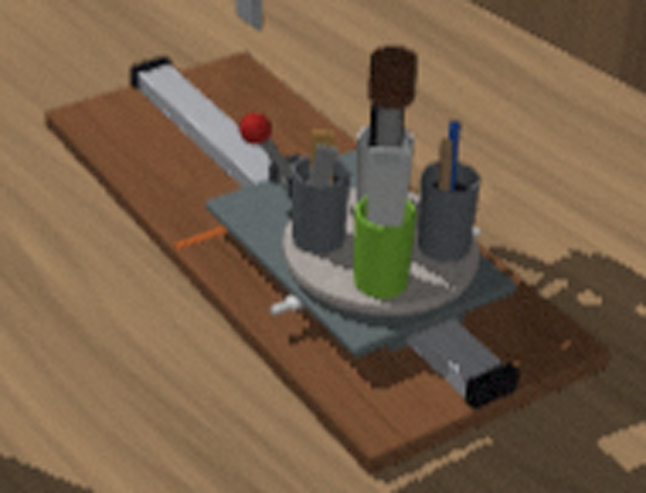

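The crops show the full plank, the mark strip clear of the carriage, the front pointer (side crop 285,305), the knob and the lime cup, which is turned to the front-right.

Run:
```python
from h import *
S=np.load('scene0.npz');D=np.load('side0.npz')
s=lambda u,v:(u/3.4-.35+200,v/3.4-.35+230)
d=lambda u,v:(u/3.4-.35+255,v/3.4-.35+210)
R=lambda a,b:tri([ray(S,*s(*a)),ray(D,*d(*b))])
print('ball',R((378,119),(255,128)))
print('knob',R((272,85),(393,77)))
print('limerim',R((210,170),(386,204)))
print('limebot',R((210,248),(386,288)))
print('corners S',[plane(S,s(*p),.018).round(4).tolist() for p in [(570,88),(728,214),(180,448),(47,284)]])
print('corners D',[plane(D,d(*p),.018).round(4).tolist() for p in [(245,53),(47,118),(370,462),(606,352)]])
print('mark S (back)',[plane(S,s(*p),.019).round(4).tolist() for p in [(452,274),(492,310)]])
print('mark D',[plane(D,d(*p),.019).round(4).tolist() for p in [(177,245),(226,231)]])
print('ptr D',[plane(D,d(*p),.040).round(4).tolist() for p in [(274,309),(297,302)]])
print('backptr S',[plane(S,s(*p),.040).round(4).tolist() for p in [(343,342),(325,327)]])
```

```text
ball (array([ 0.49658811, -0.01028309,  0.11628683]), [np.float64(0.001577984814765775), np.float64(0.0015779848147659187)])
knob (array([ 0.52198002, -0.13444621,  0.21416343]), [np.float64(0.0012864889522315108), np.float64(0.0012864889522314934)])
limerim (array([ 0.49027646, -0.16874231,  0.1355497 ]), [np.float64(0.001772260918476697), np.float64(0.0017722609184769127)])
limebot (array([ 0.49138736, -0.17271521,  0.06249848]), [np.float64(0.0004082120606594751), np.float64(0.0004082120606595032)])
corners S [[0.462, 0.2455, 0.018], [0.6747, 0.2179, 0.018], [0.6145, -0.2898, 0.018], [0.4034, -0.267, 0.018]]
corners D [[0.6698, 0.2224, 0.018], [0.4512, 0.239, 0.018], [0.3948, -0.2653, 0.018], [0.6104, -0.2874, 0.018]]
mark S (back) [[0.5917, -0.0124, 0.019], [0.6432, -0.0171, 0.019]]
mark D [[0.4326, 0.0102, 0.019], [0.4759, 0.0012, 0.019]]
ptr D [[0.4279, -0.12, 0.04], [0.4469, -0.1241, 0.04]]
backptr S [[0.6186, -0.1452, 0.04], [0.5973, -0.1452, 0.04]]
```

>>> arm_command(increments=[{"fingers": 64,"y": -27,"x": -5},{"y": -26,"x": -5},{"wz": 0.06},{"wz": 0.055},{"z": 15},{}], newtons=30)

```text
invalid input at $.increments[0]: expected keys fingers, x, y, z, wx, wy, wz
```

Run:
```python
from bench import *
from h import *
c=camera('wrist');np.savez('w1.npz',**c);cv2.imwrite('pics/w1.png',c['img'][:,:,::-1])
s=sense();print(s['tool_pos'].__repr__(),s['eef_rot'],s['ft_force'],s['time'])
b=blobs(c['img'],(0,180,60),(6,255,255),(0,0,640,480),100);print(b)
for a,ce,_ in b: print(plane(c,ce,.116))
```

```text
array([5.49536594e-01, 4.56814789e-05, 1.76068702e-01]) [[-3.91512274e-07  9.99998554e-01 -1.70049585e-03]
 [ 9.99999988e-01  6.50046398e-07  1.52034001e-04]
 [ 1.52034887e-04 -1.70049578e-03 -9.99998543e-01]] [-0.14297061  0.2203725  -0.7278401 ] 0.15
[(np.int32(275), [257.2, 249.7], [247, 238, 24, 25]), (np.int32(127), [334.3, 391.2], [324, 388, 22, 9])]
[ 0.49172325 -0.00682363  0.116     ]
[ 0.55485258 -0.14044078  0.116     ]
```

View pics/w1.png

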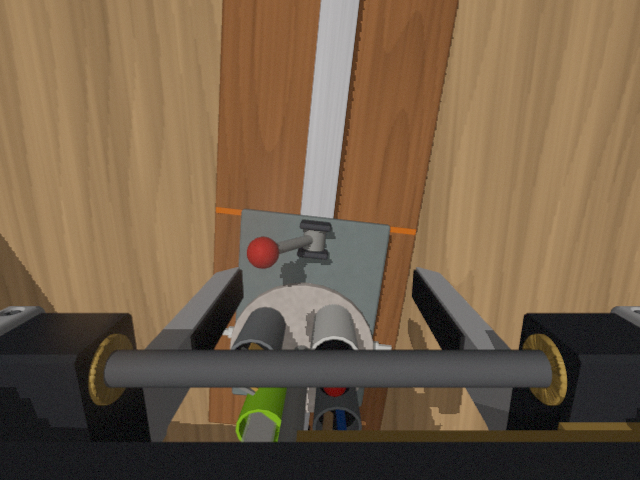

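The wrist view shows the ball at (263,252), the mark ends at (229,211) and (402,231), and both pointers at (229,332) and (383,348).

Run:
```python
from h import *
c=np.load('w1.npz')
print('ball',plane(c,(263,252.5),.116))
st=np.array([.535,-.023]);X=np.array([.9934,-.1147]);Y=np.array([.1147,.9934])
for b in [blobs(c['img'],(7,200,150),(20,255,255),(200,190,430,250),8)]: print(b)
for n,p,z in [('m',(217,210),.019),('m',(240,213),.019),('m',(390,229.5),.019),('m',(415,232),.019),('p',(224,332),.04),('p',(390,348),.04),('pivot',(315,240),.06),('edge',(218,200),.018),('edge',(434,200),.018),('edge',(458,5),.018),('edge',(226,5),.018)]:
    w=plane(c,p,z)[:2];print(n,w.round(4),(X@(w-st)).round(4),(Y@(w-st)).round(4))
```

```text
ball [ 0.49632072 -0.00919348  0.116     ]
[(np.int32(93), [225.5, 210.5], [216, 207, 24, 8]), (np.int32(132), [402.8, 230.3], [390, 227, 26, 8])]
m [0.43  0.009] -0.108 0.0198
m [0.4545 0.0058] -0.0833 0.0194
m [ 0.6164 -0.0124] 0.0796 0.0199
m [ 0.6437 -0.0152] 0.1071 0.0202
p [ 0.4337 -0.1243] -0.089 -0.1122
p [ 0.6186 -0.144 ] 0.0969 -0.1106
pivot [ 0.5365 -0.0134] 0.0003 0.0097
edge [0.4316 0.0197] -0.1076 0.0305
edge [0.662  0.0196] 0.1213 0.0569
edge [0.6705 0.2025] 0.1088 0.2396
edge [0.4536 0.2029] -0.1067 0.2151
```

>>> arm_command(increments=[{"fingers": 64,"x": -5,"y": -27,"z": 0,"wx": 0,"wy": 0,"wz": 0},{"fingers": 64,"x": -5,"y": -26,"z": 0,"wx": 0,"wy": 0,"wz": 0},{"fingers": 64,"x": 0,"y": 0,"z": 0,"wx": 0,"wy": 0,"wz": 0.06},{"fingers": 64,"x": 0,"y": 0,"z": 0,"wx": 0,"wy": 0,"wz": 0.055},{"fingers": 64,"x": 0,"y": 0,"z": 0,"wx": 0,"wy": 0,"wz": 0},{"fingers": 64,"x": 0,"y": 0,"z": 0,"wx": 0,"wy": 0,"wz": 0}], newtons=30)

```text
time: 0.65
tool_pos: [0.4968, -0.01, 0.1768]
eef_rot: [[0.113, 0.994, -0.0], [0.994, -0.113, 0.0], [0.0, -0.0, -1.0]]
ft_force: [0.7, 0.5, -0.6]
opening: 0.686
gripper_force: 0.0
```

>>> arm_command(increments=[{"fingers": 64,"x": 0,"y": 0,"z": 35,"wx": 0,"wy": 0,"wz": 0},{"fingers": 64,"x": 0,"y": 0,"z": 34,"wx": 0,"wy": 0,"wz": 0},{"fingers": 64,"x": 0,"y": 0,"z": 0,"wx": 0,"wy": 0,"wz": 0},{"fingers": 16,"x": 0,"y": 0,"z": 0,"wx": 0,"wy": 0,"wz": 0},{"fingers": 16,"x": 0,"y": 0,"z": 0,"wx": 0,"wy": 0,"wz": 0},{"fingers": 16,"x": 0,"y": 0,"z": 0,"wx": 0,"wy": 0,"wz": 0},{"fingers": 16,"x": 0,"y": 0,"z": 0,"wx": 0,"wy": 0,"wz": 0},{"fingers": 16,"x": 0,"y": 0,"z": 0,"wx": 0,"wy": 0,"wz": 0}], newtons=30)

```text
time: 1.32
tool_pos: [0.4984, -0.0102, 0.1101]
eef_rot: [[0.115, 0.993, 0.004], [0.993, -0.115, -0.0], [-0.0, 0.004, -1.0]]
ft_force: [0.3, -0.3, -0.2]
opening: 0.365
gripper_force: 0.0
```

>>> arm_command(increments=[{"fingers": 16,"x": 0,"y": 0,"z": 2,"wx": 0,"wy": 0,"wz": 0},{"fingers": 16,"x": 0,"y": 0,"z": 0,"wx": 0,"wy": 0,"wz": 0},{"fingers": 16,"x": 0,"y": 0,"z": 0,"wx": 0,"wy": 0,"wz": 0},{"fingers": 16,"x": 0,"y": 0,"z": 0,"wx": 0,"wy": 0,"wz": 0},{"fingers": 16,"x": 0,"y": 0,"z": 0,"wx": 0,"wy": 0,"wz": 0}], newtons=30)

```text
time: 1.73
tool_pos: [0.497, -0.01, 0.106]
eef_rot: [[0.115, 0.993, -0.0], [0.993, -0.115, 0.0], [0.0, -0.0, -1.0]]
ft_force: [-0.1, 0.0, 0.5]
opening: 0.17
gripper_force: 0.0
```

Run:
```python
from bench import *
from h import *
a=[]
for n in ['scene','side']:
    c=camera(n);np.savez(n+'1.npz',**c);im=c['img'][:,:,::-1]
    x0,y0=(270,200) if n=='scene' else (285,180)
    a.append(cv2.resize(im[y0:y0+130,x0:x0+110],None,fx=3.6,fy=3.6,interpolation=cv2.INTER_CUBIC))
cv2.imwrite('pics/b1.png',np.hstack(a))
s=sense();print(s['opening'],s['gripper_force'],s['ft_force'])
```

```text
0.16786086183541937 0.0 [0.1062671  0.65586466 0.45929451]
```

View pics/b1.png

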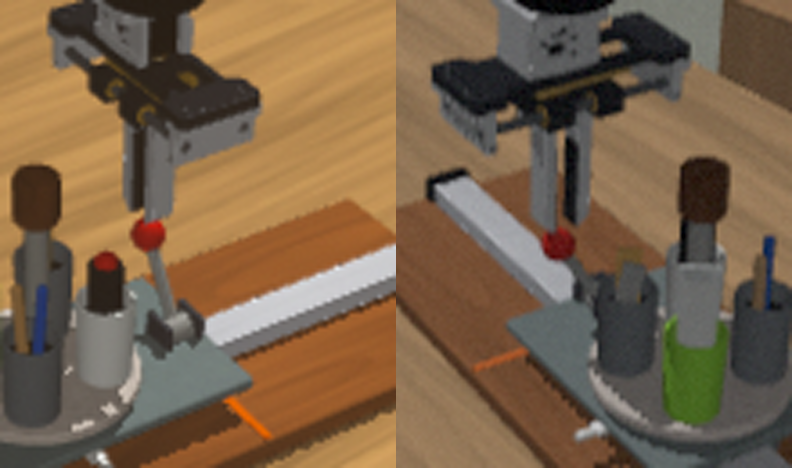

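The fingertips end at about the top of the ball (scene tips about (148,214) against ball (148,234) in the crop), so the fingers closed above it. I'll triangulate the tips.

Run:
```python
from h import *
S=np.load('scene1.npz');D=np.load('side1.npz')
s=lambda u,v:(u/3.6-.35+270,v/3.6-.35+200)
d=lambda u,v:(u/3.6-.35-110+285,v/3.6-.35+180)
R=lambda a,b:tri([ray(S,*s(*a)),ray(D,*d(*b))])
print('ball',R((148,234),(558,243)))
print('tip+x',R((160,220),(577,225)))
print('tip-x',R((134,210),(543,230)))
```

```text
ball (array([ 0.49661539, -0.01040976,  0.11658906]), [np.float64(0.0017936487967817854), np.float64(0.0017936487967818082)])
tip+x (array([ 0.50983542, -0.01298214,  0.13314043]), [np.float64(0.0023996875900291572), np.float64(0.0023996875900291603)])
tip-x (array([ 0.48220898, -0.01151237,  0.13266355]), [np.float64(0.0032990292680109474), np.float64(0.003299029268010803)])
```

Run:
```python
from h import *
S=np.load('scene0.npz');D=np.load('side0.npz')
R=lambda a,b:tri([ray(S,*a),ray(D,*b)])
print(R((343,251.5),(360,208)));print(R((315,236.5),(329,216.5)))
a=cv2.resize(S['img'][180:270,290:380,::-1],None,fx=4.4,fy=4.4,interpolation=cv2.INTER_CUBIC)
b=cv2.resize(D['img'][140:230,290:380,::-1],None,fx=4.4,fy=4.4,interpolation=cv2.INTER_CUBIC)
cv2.imwrite('pics/t0.png',np.hstack([a,b]))
```

```text
(array([ 0.6038305 , -0.00155694,  0.20462833]), [np.float64(0.005106974939786783), np.float64(0.005106974939786976)])
(array([ 0.50038721, -0.00128337,  0.20520803]), [np.float64(0.0023327402136936147), np.float64(0.002332740213693711)])
```

View pics/t0.png

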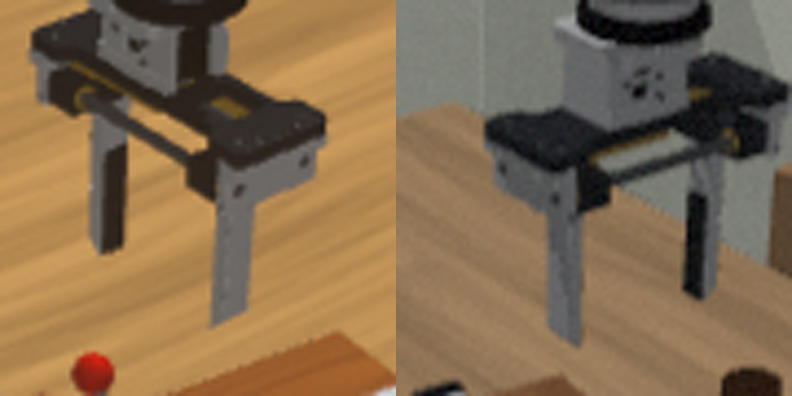

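Measured in both pose pairs, the real tips sit about 28 mm above the reported TCP (0.205 against 0.176, and 0.133 against 0.106). I'll work with that offset: open, go down 27 mm and close again.

>>> arm_command(increments=[{"fingers": 50,"x": 0,"y": 0,"z": 0,"wx": 0,"wy": 0,"wz": 0},{"fingers": 50,"x": 0,"y": 0,"z": 0,"wx": 0,"wy": 0,"wz": 0},{"fingers": 50,"x": 0,"y": 0,"z": 0,"wx": 0,"wy": 0,"wz": 0},{"fingers": 50,"x": 0,"y": 0,"z": 0,"wx": 0,"wy": 0,"wz": 0},{"fingers": 50,"x": 0,"y": 0,"z": 0,"wx": 0,"wy": 0,"wz": 0},{"fingers": 50,"x": 0,"y": 0,"z": 13,"wx": 0,"wy": 0,"wz": 0},{"fingers": 50,"x": 0,"y": 0,"z": 13,"wx": 0,"wy": 0,"wz": 0},{"fingers": 20,"x": 0,"y": 0,"z": 0,"wx": 0,"wy": 0,"wz": 0}], newtons=30)

```text
time: 2.5
tool_pos: [0.4951, -0.0098, 0.0774]
eef_rot: [[0.115, 0.993, -0.005], [0.993, -0.115, 0.001], [0.0, -0.005, -1.0]]
ft_force: [-0.9, -0.3, -0.3]
opening: 0.491
gripper_force: 0.0
```

>>> arm_command(increments=[{"fingers": 16,"x": 0,"y": 0,"z": 0,"wx": 0,"wy": 0,"wz": 0},{"fingers": 16,"x": 0,"y": 0,"z": 0,"wx": 0,"wy": 0,"wz": 0},{"fingers": 16,"x": 0,"y": 0,"z": 0,"wx": 0,"wy": 0,"wz": 0},{"fingers": 16,"x": 0,"y": 0,"z": 0,"wx": 0,"wy": 0,"wz": 0},{"fingers": 16,"x": 0,"y": 0,"z": 0,"wx": 0,"wy": 0,"wz": 0},{"fingers": 16,"x": 0,"y": 0,"z": 0,"wx": 0,"wy": 0,"wz": 0}], newtons=30)

```text
time: 3.0
tool_pos: [0.4971, -0.01, 0.081]
eef_rot: [[0.115, 0.993, 0.001], [0.993, -0.115, -0.0], [-0.0, 0.001, -1.0]]
ft_force: [-2.4, -1.0, 3.2]
opening: 0.259
gripper_force: 30.0
```

Run:
```python
from bench import *
from h import *
a=[]
for n in ['scene','side']:
    c=camera(n);np.savez(n+'2.npz',**c);im=c['img'][:,:,::-1]
    x0,y0=(270,200) if n=='scene' else (285,180)
    a.append(cv2.resize(im[y0:y0+130,x0:x0+110],None,fx=3.6,fy=3.6,interpolation=cv2.INTER_CUBIC))
cv2.imwrite('pics/b2.png',np.hstack(a))
s=sense();print(s['opening']*94,s['gripper_force'],s['ft_force'],s['tool_pos'])
```

```text
24.269254025342143 30.00137686729431 [-2.07094736  0.60453173  5.9798134 ] [ 0.4971447  -0.01001921  0.08099071]
```

View pics/b2.png

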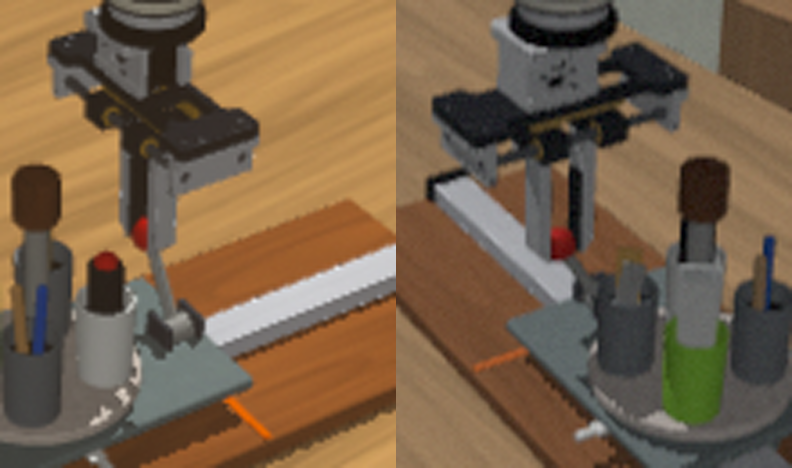

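The ball is pinched: the opening is 24 mm at 30 N, and the tips are just below its centre. Next I swing it along its arc.

>>> arm_command(increments=[{"fingers": 16,"x": 0,"y": 7.3,"z": -3.9,"wx": 0,"wy": 0,"wz": 0},{"fingers": 16,"x": 0,"y": 7.6,"z": -3.1,"wx": 0,"wy": 0,"wz": 0},{"fingers": 16,"x": 0,"y": 7.9,"z": -2.2,"wx": 0,"wy": 0,"wz": 0},{"fingers": 16,"x": 0,"y": 8.2,"z": -1.4,"wx": 0,"wy": 0,"wz": 0},{"fingers": 16,"x": 0,"y": 8.2,"z": -0.5,"wx": 0,"wy": 0,"wz": 0}], newtons=30)

```text
time: 3.52
tool_pos: [0.5319, -0.0142, 0.0926]
eef_rot: [[0.114, 0.993, -0.009], [0.993, -0.114, 0.0], [-0.001, -0.009, -1.0]]
ft_force: [-11.7, 0.8, 14.0]
opening: 0.259
gripper_force: 30.0
```

>>> arm_command(increments=[{"fingers": 16,"x": 0,"y": 8.2,"z": 0.5,"wx": 0,"wy": 0,"wz": 0},{"fingers": 16,"x": 0,"y": 8.2,"z": 1.4,"wx": 0,"wy": 0,"wz": 0},{"fingers": 16,"x": 0,"y": 7.9,"z": 2.2,"wx": 0,"wy": 0,"wz": 0},{"fingers": 16,"x": 0,"y": 7.6,"z": 3.1,"wx": 0,"wy": 0,"wz": 0},{"fingers": 16,"x": 0,"y": 7.3,"z": 3.9,"wx": 0,"wy": 0,"wz": 0},{"fingers": 16,"x": 0,"y": 0,"z": 0,"wx": 0,"wy": 0,"wz": 0},{"fingers": 16,"x": 0,"y": 0,"z": 0,"wx": 0,"wy": 0,"wz": 0}], newtons=30)

```text
time: 4.1
tool_pos: [0.5744, -0.0195, 0.0786]
eef_rot: [[0.115, 0.993, -0.002], [0.993, -0.115, -0.001], [-0.001, -0.002, -1.0]]
ft_force: [-2.0, -2.1, -4.1]
opening: 0.258
gripper_force: 30.0
```

>>> arm_command(increments=[{"fingers": 16,"x": 10,"y": 0,"z": 0,"wx": 0,"wy": 0,"wz": 0},{"fingers": 16,"x": 20,"y": 0,"z": 0,"wx": 0,"wy": 0,"wz": 0},{"fingers": 16,"x": 25,"y": 0,"z": 0,"wx": 0,"wy": 0,"wz": 0},{"fingers": 16,"x": 25,"y": 0,"z": 0,"wx": 0,"wy": 0,"wz": 0},{"fingers": 16,"x": 20,"y": 0,"z": 0,"wx": 0,"wy": 0,"wz": 0},{"fingers": 16,"x": 15,"y": 0,"z": 0,"wx": 0,"wy": 0,"wz": 0},{"fingers": 16,"x": 10,"y": 0,"z": 0,"wx": 0,"wy": 0,"wz": 0},{"fingers": 16,"x": 4,"y": 0,"z": 0,"wx": 0,"wy": 0,"wz": 0}], newtons=30)

```text
time: 4.77
tool_pos: [0.5893, 0.1108, 0.0787]
eef_rot: [[0.113, 0.994, -0.001], [0.994, -0.113, 0.0], [0.0, -0.001, -1.0]]
ft_force: [-0.0, -1.2, -6.9]
opening: 0.263
gripper_force: 30.0
```

>>> arm_command(increments=[{"fingers": 16,"x": 1,"y": 0,"z": 0,"wx": 0,"wy": 0,"wz": 0},{"fingers": 16,"x": 0,"y": 0,"z": 0,"wx": 0,"wy": 0,"wz": 0},{"fingers": 16,"x": 0,"y": 0,"z": 0,"wx": 0,"wy": 0,"wz": 0}], newtons=30)

```text
time: 5.02
tool_pos: [0.5891, 0.11, 0.0787]
eef_rot: [[0.115, 0.993, -0.002], [0.993, -0.115, 0.001], [0.0, -0.002, -1.0]]
ft_force: [-0.0, 2.3, -9.8]
opening: 0.261
gripper_force: 30.0
```

Run:
```python
from bench import *
from h import *
a=[]
c=camera('side');np.savez('side3.npz',**c);im=c['img'][:,:,::-1]
a.append(cv2.resize(im[220:320,275:375],None,fx=4,fy=4,interpolation=cv2.INTER_CUBIC))
c=camera('scene');np.savez('scene3.npz',**c);im=c['img'][:,:,::-1]
a.append(cv2.resize(im[245:345,280:380],None,fx=4,fy=4,interpolation=cv2.INTER_CUBIC))
cv2.imwrite('pics/b3.png',np.hstack(a))
c=camera('wrist');np.savez('w3.npz',**c)
s=sense();print(s['opening']*94,s['gripper_force'],s['ft_force'],s['tool_pos'])
```

```text
24.56239404445629 29.997520744800568 [ -0.78985963   1.19885203 -10.74606455] [0.58895514 0.10970519 0.07878548]
```

View pics/b3.png

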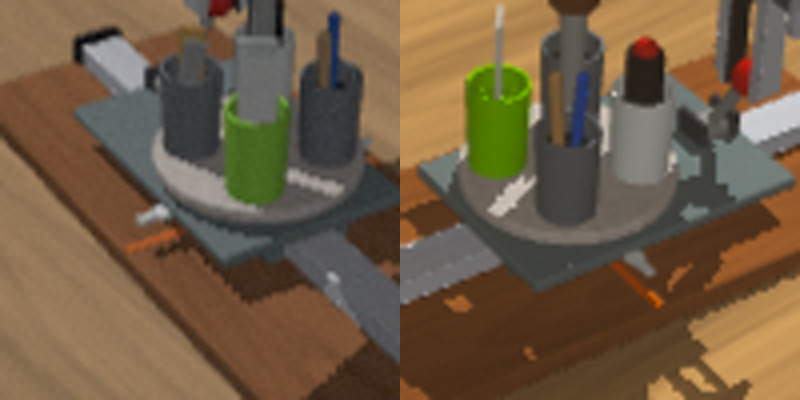

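The side crop shows the pointer from (138,219) to (170,208) and the mark from (128,248) to (178,234). In the scene crop the back pointer runs (628,256) to (652,272) and the mark (614,265) to (659,302).

Run:
```python
from h import *
S=np.load('scene3.npz');D=np.load('side3.npz')
s=lambda u,v:((u-400)/4-.37+280,v/4-.37+245)
d=lambda u,v:(u/4-.37+275,v/4-.37+220)
st=np.array([.535,-.023]);X=np.array([.9934,-.1147]);Y=np.array([.1147,.9934])
for n,c,f,p,z in [('pD',D,d,(138,219),.04),('pD',D,d,(170,208),.04),('mD',D,d,(128,248),.019),('mD',D,d,(178,234),.019),('pS',S,s,(652,272),.04),('pS',S,s,(628,256),.04),('mS',S,s,(614,265),.019),('mS',S,s,(659,302),.019)]:
    w=plane(c,f(*p),z)[:2]-st;print(n,(X@w).round(4),(Y@w).round(4))
c=np.load('w3.npz')
print(blobs(c['img'],(7,200,60),(20,255,255),(0,0,640,480),15))
```

```text
pD -0.0969 0.0226
pD -0.0714 0.0224
mD -0.1056 0.0217
mD -0.0676 0.0179
pS 0.0973 0.0182
pS 0.0757 0.0144
mS 0.0581 0.0167
mS 0.1046 0.0199
[]
```

The two views put the offset at +2.5 and -2 mm, so the carriage is on the mark within tolerance. Next I lock the lever.

>>> arm_command(increments=[{"fingers": 16,"x": 0,"y": -7.3,"z": -3.9,"wx": 0,"wy": 0,"wz": 0},{"fingers": 16,"x": 0,"y": -7.6,"z": -3.1,"wx": 0,"wy": 0,"wz": 0},{"fingers": 16,"x": 0,"y": -7.9,"z": -2.2,"wx": 0,"wy": 0,"wz": 0},{"fingers": 16,"x": 0,"y": -8.2,"z": -1.4,"wx": 0,"wy": 0,"wz": 0},{"fingers": 16,"x": 0,"y": -8.2,"z": -0.5,"wx": 0,"wy": 0,"wz": 0}], newtons=30)

```text
time: 5.58
tool_pos: [0.5551, 0.1135, 0.0951]
eef_rot: [[0.116, 0.993, 0.013], [0.993, -0.116, -0.001], [0.0, 0.013, -1.0]]
ft_force: [10.2, -2.4, -3.6]
opening: 0.261
gripper_force: 30.0
```

>>> arm_command(increments=[{"fingers": 16,"x": 0,"y": -8.2,"z": 0.5,"wx": 0,"wy": 0,"wz": 0},{"fingers": 16,"x": 0,"y": -8.2,"z": 1.4,"wx": 0,"wy": 0,"wz": 0},{"fingers": 16,"x": 0,"y": -7.9,"z": 2.2,"wx": 0,"wy": 0,"wz": 0},{"fingers": 16,"x": 0,"y": -7.6,"z": 3.1,"wx": 0,"wy": 0,"wz": 0},{"fingers": 16,"x": 0,"y": -7.3,"z": 3.9,"wx": 0,"wy": 0,"wz": 0},{"fingers": 16,"x": 0,"y": -1,"z": 0.5,"wx": 0,"wy": 0,"wz": 0},{"fingers": 16,"x": 0,"y": 0,"z": 0,"wx": 0,"wy": 0,"wz": 0},{"fingers": 16,"x": 0,"y": 0,"z": 0,"wx": 0,"wy": 0,"wz": 0}], newtons=30)

```text
time: 6.25
tool_pos: [0.5165, 0.1194, 0.0913]
eef_rot: [[0.115, 0.993, 0.019], [0.993, -0.115, 0.001], [0.003, 0.019, -1.0]]
ft_force: [-2.3, -0.7, 19.4]
opening: 0.251
gripper_force: 30.8
```

Run:
```python
from bench import *
from h import *
a=[]
for n in ['scene','side']:
    c=camera(n);np.savez(n+'4.npz',**c);im=c['img'][:,:,::-1]
    x0,y0=(310,190) if n=='scene' else (265,160)
    a.append(cv2.resize(im[y0:y0+125,x0:x0+100],None,fx=4,fy=4,interpolation=cv2.INTER_CUBIC))
cv2.imwrite('pics/b4.png',np.hstack(a))
s=sense();print(s['opening']*94,s['gripper_force'],s['ft_force'],s['tool_pos'],s['joint_vel'])
```

```text
23.345612239512 30.761507749557495 [-2.74170837 -1.06649852 18.93878843] [0.51650302 0.11939076 0.09125488] [-4.13076818e-05  1.09138325e-03 -1.36048214e-03  2.12179017e-04
 -6.04979904e-04  5.69291060e-04]
```

View pics/b4.png

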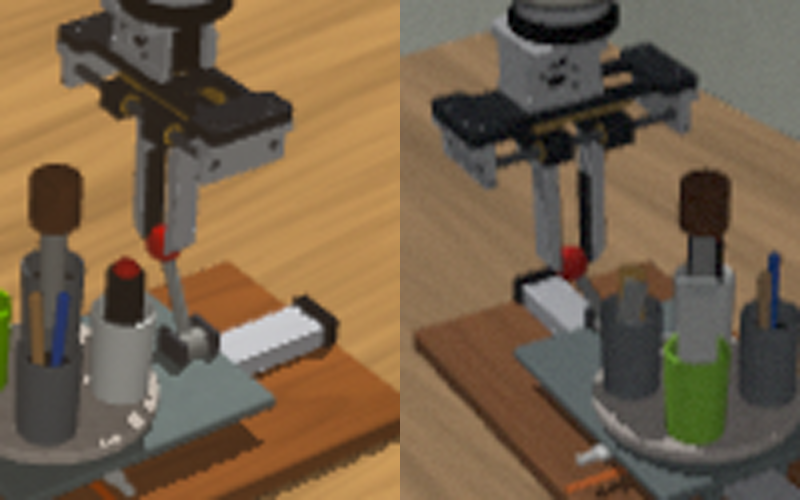

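Run:
```python
from h import *
S=np.load('scene4.npz');D=np.load('side4.npz')
p,e=tri([ray(S,310+161/4-.37,190+241/4-.37),ray(D,265+572/4-.37,160+262/4-.37)])
st=np.array([.535,-.023]);X=np.array([.9934,-.1147]);Y=np.array([.1147,.9934])
w=p[:2]-st;print(p,e,X@w,Y@w)
print('tips',tri([ray(S,310+165/4-.37,190+240/4-.37),ray(D,265+570/4-.37,160+257/4-.37)])[0])
```

```text
[ 0.67021752 -0.0810893   0.22126687] [np.float64(0.059747601787310436), np.float64(0.05974760178731053)] 0.1409879240148882 -0.042196462955598715
tips [ 0.67158904 -0.07841762  0.22244344]
```

>>> arm_command(increments=[{"fingers": 50,"x": 0,"y": 0,"z": 0,"wx": 0,"wy": 0,"wz": 0},{"fingers": 50,"x": 0,"y": 0,"z": 0,"wx": 0,"wy": 0,"wz": 0},{"fingers": 50,"x": 0,"y": 0,"z": 0,"wx": 0,"wy": 0,"wz": 0},{"fingers": 50,"x": 0,"y": 0,"z": 0,"wx": 0,"wy": 0,"wz": 0},{"fingers": 50,"x": 0,"y": 0,"z": 0,"wx": 0,"wy": 0,"wz": 0}], newtons=30)

```text
time: 6.77
tool_pos: [0.5104, 0.1192, 0.0796]
eef_rot: [[0.115, 0.993, -0.001], [0.993, -0.115, -0.0], [-0.0, -0.001, -1.0]]
ft_force: [-0.8, -0.3, -0.4]
opening: 0.527
gripper_force: 0.0
```

>>> arm_command(increments=[{"fingers": 16,"x": 0,"y": -2,"z": 0,"wx": 0,"wy": 0,"wz": 0},{"fingers": 16,"x": 0,"y": 0,"z": 0,"wx": 0,"wy": 0,"wz": 0},{"fingers": 16,"x": 0,"y": 0,"z": 0,"wx": 0,"wy": 0,"wz": 0},{"fingers": 16,"x": 0,"y": 0,"z": 0,"wx": 0,"wy": 0,"wz": 0},{"fingers": 16,"x": 0,"y": 0,"z": 0,"wx": 0,"wy": 0,"wz": 0},{"fingers": 16,"x": 0,"y": 0,"z": 0,"wx": 0,"wy": 0,"wz": 0},{"fingers": 16,"x": 0,"y": 0,"z": 0,"wx": 0,"wy": 0,"wz": 0}], newtons=35)

```text
time: 7.35
tool_pos: [0.5114, 0.119, 0.0788]
eef_rot: [[0.115, 0.993, 0.005], [0.993, -0.115, -0.001], [-0.0, 0.005, -1.0]]
ft_force: [7.5, -1.3, -5.2]
opening: 0.259
gripper_force: 35.0
```

Run:
```python
from bench import *
from h import *
S=camera('scene');D=camera('side')
np.savez('scene5.npz',**S);np.savez('side5.npz',**D)
s=sense();print(s['opening']*94,s['gripper_force'],s['ft_force'],s['tool_pos'])
for n,f in [('4',None),('5',None)]:
    S=np.load(f'scene{n}.npz');D=np.load(f'side{n}.npz')
    a=blobs(S['img'],(0,190,60),(6,255,255),(320,235,375,265),6);b=blobs(D['img'],(0,190,60),(6,255,255),(290,205,330,240),6)
    print(a,b)
    st=np.array([.535,-.023]);X=np.array([.9934,-.1147]);Y=np.array([.1147,.9934])
    if a and b:
        p,e=tri([ray(S,*max(a)[1]),ray(D,*max(b)[1])]);w=p[:2]-st;print(p,e[0],X@w,Y@w)
```

```text
24.329843137295626 34.99821960926056 [ 7.4902055  -0.64574503 -5.05661739] [0.51142956 0.1189408  0.07880436]
[(np.int32(28), [348.8, 250.0], [347, 246, 5, 9]), (np.int32(25), [341.2, 257.0], [338, 255, 7, 5])] [(np.int32(32), [307.8, 225.2], [306, 222, 5, 8])]
[0.5137465  0.11294182 0.12197136] 0.0016813309461255043 -0.036705756406474305 0.13260682762024364
[(np.int32(25), [347.6, 249.6], [346, 246, 4, 8]), (np.int32(24), [341.1, 256.9], [338, 255, 7, 5])] [(np.int32(34), [306.5, 226.5], [304, 223, 6, 8])]
[0.50869413 0.11288878 0.12004069] 0.0010873995649511767 -0.04171869845372313 0.13197462721951356
```

The lever is back at its locked pose (opening 24.3 mm, TCP at the expected point, 7.5 N reaction against the stop). I'll release, rise, and check the pen height and carousel angle.

>>> arm_command(increments=[{"fingers": 56,"x": 0,"y": 0,"z": 0,"wx": 0,"wy": 0,"wz": 0},{"fingers": 56,"x": 0,"y": 0,"z": 0,"wx": 0,"wy": 0,"wz": 0},{"fingers": 56,"x": 0,"y": 0,"z": 0,"wx": 0,"wy": 0,"wz": 0},{"fingers": 56,"x": 0,"y": 0,"z": 0,"wx": 0,"wy": 0,"wz": 0},{"fingers": 56,"x": 0,"y": 0,"z": -35,"wx": 0,"wy": 0,"wz": 0},{"fingers": 56,"x": 0,"y": 0,"z": -38,"wx": 0,"wy": 0,"wz": 0},{"fingers": 56,"x": 0,"y": 0,"z": -38,"wx": 0,"wy": 0,"wz": 0},{"fingers": 56,"x": 0,"y": 0,"z": -38,"wx": 0,"wy": 0,"wz": 0}], newtons=30)

```text
time: 8.12
tool_pos: [0.5081, 0.1196, 0.2301]
eef_rot: [[0.115, 0.993, -0.001], [0.993, -0.115, 0.0], [-0.0, -0.001, -1.0]]
ft_force: [1.7, 0.0, -0.1]
opening: 0.597
gripper_force: 0.0
```

Run:
```python
from bench import *
from h import *
st=np.array([.535,-.023]);X=np.array([.9934,-.1147]);Y=np.array([.1147,.9934])
S=np.load('scene3.npz');D=np.load('side3.npz')
print('pen',tri([ray(S,280+182/4-.37,245+75/4-.37),ray(D,275+334/4-.37,220+14/4-.37)]))
S=camera('scene');D=camera('side');np.savez('scene6.npz',**S);np.savez('side6.npz',**D)
a=blobs(S['img'],(0,190,60),(6,255,255),(320,235,375,275),6);b=blobs(D['img'],(0,190,60),(6,255,255),(290,205,330,240),6)
print(a,b)
p,e=tri([ray(S,*max(a)[1]),ray(D,*max(b)[1])]);w=p[:2]-st;print('ball',p,e[0],X@w,Y@w)
a=blobs(S['img'],(40,150,40),(65,255,255),(250,230,380,340),30);b=blobs(D['img'],(40,150,40),(65,255,255),(280,230,400,320),30)
print(a,b)
p,e=tri([ray(S,*max(a)[1]),ray(D,*max(b)[1])]);w=p[:2]-st;print('lime',p,e[0],X@w,Y@w)
# knob: dark brown blob
for c,box in [(S,(290,210,350,270)),(D,(320,190,370,240))]:
    print(blobs(c['img'],(3,90,15),(14,255,95),box,30))
s=sense();print(s['tool_pos'])
x=[cv2.resize(S['img'][200:330,270:390,::-1],None,fx=3.3,fy=3.3,interpolation=cv2.INTER_CUBIC),cv2.resize(D['img'][180:310,270:390,::-1],None,fx=3.3,fy=3.3,interpolation=cv2.INTER_CUBIC)]
cv2.imwrite('pics/b6.png',np.hstack(x))
```

```text
pen (array([ 0.57642889, -0.03158632,  0.17353021]), [np.float64(0.0015015303534747309), np.float64(0.0015015303534748738)])
[(np.int32(55), [349.6, 250.0], [346, 246, 8, 9]), (np.int32(24), [341.2, 256.9], [338, 255, 7, 5])] [(np.int32(43), [305.7, 226.7], [302, 223, 8, 8])]
ball [0.51011668 0.11921117 0.11636549] 0.0006518455537258595 -0.04103070787022843 0.1384184564876987
[(np.int32(324), [304.3, 276.1], [297, 262, 15, 28])] [(np.int32(285), [338.6, 259.0], [332, 245, 15, 26])]
lime [ 0.50338468 -0.03939844  0.0931863 ] 0.00035541304502364037 -0.02952575798187502 -0.019916484371873683
[(np.int32(194), [323.5, 239.4], [318, 231, 12, 18]), (np.int32(65), [341.0, 262.8], [337, 256, 9, 14])]
[(np.int32(173), [340.7, 210.6], [335, 203, 13, 18])]
[0.51212711 0.12007669 0.2371448 ]
```

View pics/b6.png

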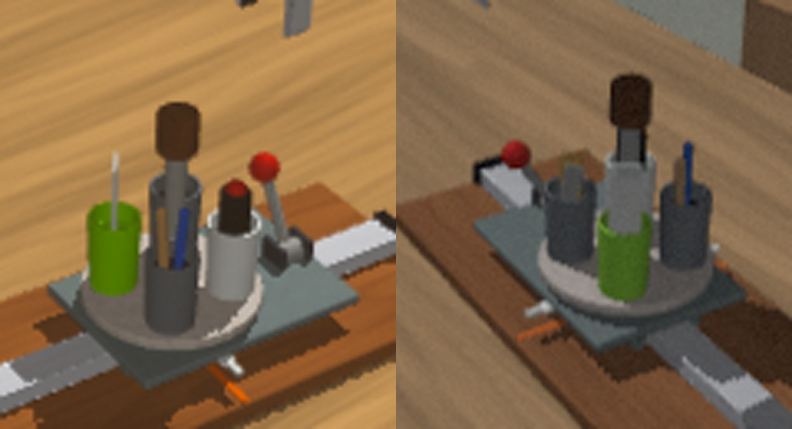

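The ball is locked at stand x -41 mm and z 116 mm. The lime cup is about 53° counter-clockwise of front, and the pens stay under 185 mm. I'll move over the knob, pre-turned by -0.47 rad.

>>> arm_command(increments=[{"fingers": 56,"x": -30.5,"y": 9.8,"z": 0,"wx": 0,"wy": 0,"wz": 0},{"fingers": 56,"x": -30.5,"y": 9.8,"z": 0,"wx": 0,"wy": 0,"wz": 0},{"fingers": 56,"x": -30.5,"y": 9.8,"z": 0,"wx": 0,"wy": 0,"wz": 0},{"fingers": 56,"x": -30.5,"y": 9.8,"z": 0,"wx": 0,"wy": 0,"wz": 0},{"fingers": 56,"x": 0,"y": 0,"z": 0,"wx": 0,"wy": 0,"wz": -0.12},{"fingers": 56,"x": 0,"y": 0,"z": 0,"wx": 0,"wy": 0,"wz": -0.12},{"fingers": 56,"x": 0,"y": 0,"z": 0,"wx": 0,"wy": 0,"wz": -0.12},{"fingers": 56,"x": 0,"y": 0,"z": 0,"wx": 0,"wy": 0,"wz": -0.11}], newtons=30)

```text
time: 8.88
tool_pos: [0.5334, -0.0065, 0.2276]
eef_rot: [[-0.352, 0.936, -0.002], [0.936, 0.352, 0.0], [0.001, -0.001, -1.0]]
ft_force: [-0.8, 0.1, -0.4]
opening: 0.599
gripper_force: 0.0
```

Run:
```python
from h import *
from bench import *
s=sense();S=np.load('scene6.npz');D=np.load('side6.npz')
print('knob',tri([ray(S,323.5,239.4),ray(D,340.7,210.6)]))
print(s['tool_pos'],s['eef_rot'],s['joint_positions'])
```

```text
knob (array([ 0.53629774, -0.00435376,  0.21387215]), [np.float64(0.0007764532174594867), np.float64(0.0007764532174594142)])
[ 0.53340925 -0.00645432  0.2276395 ] [[-3.52400308e-01  9.35848100e-01 -1.53521910e-03]
 [ 9.35848939e-01  3.52401230e-01  3.69914085e-04]
 [ 8.87196494e-04 -1.30637533e-03 -9.99998753e-01]] [-1.18534539e-01  4.72605853e-02  1.31358512e+00  1.90002302e-04
  1.78231514e+00 -4.78630235e-01]
```

>>> arm_command(increments=[{"fingers": 56,"x": 0.5,"y": 3.4,"z": 0,"wx": 0,"wy": 0,"wz": 0},{"fingers": 56,"x": 0,"y": 0,"z": 25,"wx": 0,"wy": 0,"wz": 0},{"fingers": 56,"x": 0,"y": 0,"z": 25,"wx": 0,"wy": 0,"wz": 0},{"fingers": 56,"x": 0,"y": 0,"z": 0,"wx": 0,"wy": 0,"wz": 0},{"fingers": 24,"x": 0,"y": 0,"z": 0,"wx": 0,"wy": 0,"wz": 0},{"fingers": 24,"x": 0,"y": 0,"z": 0,"wx": 0,"wy": 0,"wz": 0},{"fingers": 24,"x": 0,"y": 0,"z": 0,"wx": 0,"wy": 0,"wz": 0},{"fingers": 24,"x": 0,"y": 0,"z": 0,"wx": 0,"wy": 0,"wz": 0}], newtons=25)

```text
time: 9.55
tool_pos: [0.5379, -0.0046, 0.1805]
eef_rot: [[-0.347, 0.938, 0.003], [0.938, 0.347, -0.0], [-0.002, 0.003, -1.0]]
ft_force: [0.6, -0.3, 0.9]
opening: 0.355
gripper_force: 25.0
```

>>> arm_command(increments=[{"fingers": 24,"x": 0,"y": 0,"z": 0,"wx": 0,"wy": 0,"wz": 0},{"fingers": 24,"x": 0,"y": 0,"z": 0,"wx": 0,"wy": 0,"wz": 0},{"fingers": 24,"x": 0,"y": 0,"z": 0,"wx": 0,"wy": 0,"wz": 0}], newtons=25)

```text
time: 9.8
tool_pos: [0.5379, -0.0046, 0.1805]
eef_rot: [[-0.347, 0.938, 0.004], [0.938, 0.347, -0.0], [-0.002, 0.003, -1.0]]
ft_force: [0.0, 0.8, 6.2]
opening: 0.356
gripper_force: 25.0
```

Gripped: the opening is 33.4 mm at 25 N. I'll turn it clockwise by about 0.93 rad.

>>> arm_command(increments=[{"fingers": 24,"x": 0,"y": 0,"z": 0,"wx": 0,"wy": 0,"wz": 0.08},{"fingers": 24,"x": 0,"y": 0,"z": 0,"wx": 0,"wy": 0,"wz": 0.12},{"fingers": 24,"x": 0,"y": 0,"z": 0,"wx": 0,"wy": 0,"wz": 0.12},{"fingers": 24,"x": 0,"y": 0,"z": 0,"wx": 0,"wy": 0,"wz": 0.12},{"fingers": 24,"x": 0,"y": 0,"z": 0,"wx": 0,"wy": 0,"wz": 0.12},{"fingers": 24,"x": 0,"y": 0,"z": 0,"wx": 0,"wy": 0,"wz": 0.12},{"fingers": 24,"x": 0,"y": 0,"z": 0,"wx": 0,"wy": 0,"wz": 0.12},{"fingers": 24,"x": 0,"y": 0,"z": 0,"wx": 0,"wy": 0,"wz": 0.12}], newtons=25)

```text
time: 10.47
tool_pos: [0.5363, -0.0045, 0.1805]
eef_rot: [[0.54, 0.841, 0.0], [0.841, -0.54, -0.0], [0.0, 0.0, -1.0]]
ft_force: [-4.9, 1.0, 7.8]
opening: 0.352
gripper_force: 25.0
```

>>> arm_command(increments=[{"fingers": 24,"x": 0,"y": 0,"z": 0,"wx": 0,"wy": 0,"wz": 0},{"fingers": 24,"x": 0,"y": 0,"z": 0,"wx": 0,"wy": 0,"wz": 0},{"fingers": 24,"x": 0,"y": 0,"z": 0,"wx": 0,"wy": 0,"wz": 0}], newtons=25)

```text
time: 10.72
tool_pos: [0.5363, -0.0045, 0.1805]
eef_rot: [[0.535, 0.845, 0.0], [0.845, -0.535, -0.0], [0.0, 0.0, -1.0]]
ft_force: [-4.8, 0.8, 6.9]
opening: 0.356
gripper_force: 25.0
```

Run:
```python
from bench import *
from h import *
st=np.array([.535,-.023]);X=np.array([.9934,-.1147]);Y=np.array([.1147,.9934])
S=camera('scene');D=camera('side');W=camera('wrist')
for n,c in (('scene7',S),('side7',D),('w7',W)): np.savez(n+'.npz',**c)
a=blobs(S['img'],(40,150,40),(65,255,255),(250,210,380,340),10);b=blobs(D['img'],(40,150,40),(65,255,255),(250,210,400,320),10)
print(a,b)
if a and b:
    p,e=tri([ray(S,*max(a)[1]),ray(D,*max(b)[1])]);w=p[:2]-st;print('lime',p,e[0],X@w,Y@w)
s=sense();print(s['tool_pos'],s['eef_rot'][:,1],s['gripper_force'],s['ft_force'])
x=[cv2.resize(S['img'][200:330,270:390,::-1],None,fx=3.3,fy=3.3,interpolation=cv2.INTER_CUBIC),cv2.resize(D['img'][180:310,270:390,::-1],None,fx=3.3,fy=3.3,interpolation=cv2.INTER_CUBIC)]
cv2.imwrite('pics/b7.png',np.hstack(x))
```

```text
[(np.int32(103), [315.8, 266.5], [311, 255, 9, 25])] [(np.int32(308), [324.9, 253.2], [317, 240, 16, 26])]
lime [0.49224928 0.00856329 0.09416018] 0.003402769910976304 -0.04608887571576719 0.026451460641314102
[ 0.53628552 -0.00446599  0.18049955] [ 8.44560600e-01 -5.35459845e-01  3.83968632e-04] 25.00102311372757 [-4.52305955  0.4696497   7.41808892]
```

View pics/b7.png

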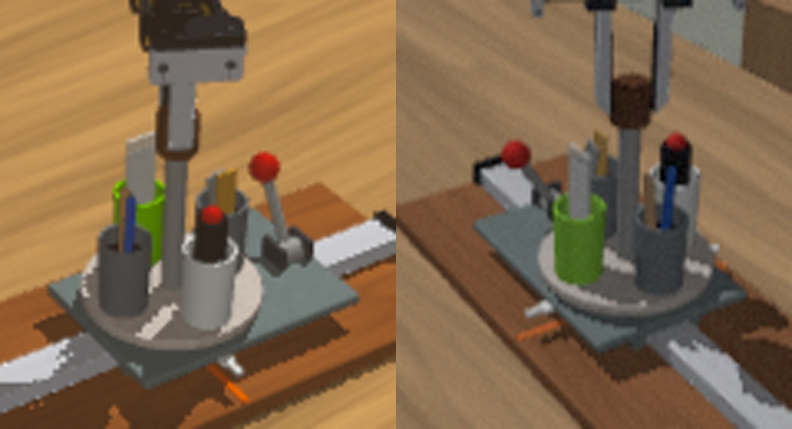

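The view shows the lime cup at the front and the white cup at the rear, with the fingers on the knob and the lever still leaning forward. The scene view of the cup is partly hidden, so I'll measure from the side camera alone and from the wrist camera.

Run:
```python
from h import *
st=np.array([.535,-.023]);X=np.array([.9934,-.1147]);Y=np.array([.1147,.9934])
q=lambda p:((X@(p[:2]-st)).round(4),(Y@(p[:2]-st)).round(4))
D=np.load('side7.npz');D6=np.load('side6.npz');S=np.load('scene7.npz');W=np.load('w7.npz')
print('check6',q(plane(D6,(338.6,259),.0935)),'now',q(plane(D,(324.9,253.2),.0935)))
# rim centre: left/right extents of cup top in side; white-cup in scene
d=lambda u,v:((u-396)/3.3-.35+270,v/3.3-.35+180); s=lambda u,v:(u/3.3-.35+270,v/3.3-.35+200)
print('rim D',q(plane(D,d(580,204),.131)))
print('white rim S',q(plane(S,s(210,243),.131)))
print('back grey rim D/S pen cup', tri([ray(S,*s(124,236)),ray(D,*d(662,216))]), q(tri([ray(S,*s(124,236)),ray(D,*d(662,216))])[0]))
print('ptr',q(plane(D,d(526,314),.04)))
b=blobs(W['img'],(40,150,40),(65,255,255),(0,0,640,480),60);print(b)
cv2.imwrite('pics/w7.png',W['img'][:,:,::-1])
```

```text
check6 (np.float64(-0.0299), np.float64(-0.0208)) now (np.float64(-0.047), np.float64(0.0219))
rim D (np.float64(-0.0457), np.float64(0.022))
white rim S (np.float64(0.0424), np.float64(0.0226))
back grey rim D/S pen cup (array([ 0.53166499, -0.05295171,  0.13252186]), [np.float64(0.0006057453544697299), np.float64(0.0006057453544697395)]) (np.float64(0.0001), np.float64(-0.0301))
ptr (np.float64(-0.0981), np.float64(0.021))
[(np.int32(1176), [282.2, 248.6], [247, 229, 56, 48])]
```

The lime, white and pen cups all agree: the cup is within about 2 mm of the pointer line. Handing in.

```bash
python3 -c "
from bench import *
print(hand_in())"
```

```text
the job is handed in; nothing more can be done
None
```

I handed the job in with no score returned: the lever is locked, the carriage pointer is on the mark to about 2 mm, the lime cup faces front to about 2 mm by the side camera, the gripper still holds the knob at 25 N, and I never went near the loose items (not re-measured at the end).

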